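Clear the setting bar from a thickness gauge

ROBOT

A 6-joint arm with a two-finger parallel gripper is mounted at the origin on a cart in front of the work surface, level with it; the furniture and walls round the work are solid. World frame = base frame: x ahead of the robot, y to its left, z up, the work surface at z = 0. Lengths are in m, angles in rad, forces in N, time in s.
With the tool pointing down it reaches from about 0.35 to 0.85 m from the base axis. Payload 8.1 kg.
Tool frame: the origin (TCP) lies between the finger pads; the fingertips stand 25 mm ahead of it and the grasp point (between the pads) lies 6 mm ahead of it; z points along the fingers, y is the line along which they close (so a half turn about z gives the same grasp; the last joint's range is limited). The gripper opens to 93 mm and grips with 3 to 60 N. Pads are 15 mm wide; open, the fingers measure 128 mm over their backs; the gripper's body (75 mm by 188 mm) begins 65 mm behind the grasp point.
Start: joints at [1.21, 0.13, 1.488, -0, 1.523, -0.085], TCP at [0.163, 0.577, 0.244] pointing down, gripper open.
Joint ranges: [-2.96, 2.96], [-0.89, 2.26], [0.02, 2.5], [-1.34, 4.48], [0, 2.73], [-2.66, 2.66]. Speed limits (rad/s): [2.39, 2.39, 2.79, 3.14, 3.14, 3.14].

INTERFACE

Orientations are given as a rotation vector (axis times angle).
In Python, from plant import robot gives the robot as it stands.
- The arm moves only by the tool arm_command, never from a script. Its argument "increments" is text: rows parted by semicolons, each of 5 numbers parted by spaces: the closure, from 0 (fully open) to 1 (shut), then the shift along the tool's x, y, z in mm, then the turn about the tool's z in rad. A call has 1 to 5 rows; each row is the pose to reach, as a shift and turn from the pose commanded when the call began, along the tool's axes at that moment; what a row does not reach only later rows make up. A row lasts 1/10 s, in which the tool goes at most 50 mm and 8.59 degrees, less where a joint would pass 70% of its speed; a pose out of reach is approached as far as the arm can. A call with a gripper value outside its range is refused whole. The fingers move at their own pace and stop on an object; "grip_force" is the grip in N (left out, the last holds). Time passes only in rows, so rows that repeat a pose let the fingers close. It gives the time, the measured TCP pose, the force, the opening and the grip force at its end, in the units of the state.
- robot.read_state(): the state, without advancing time (a new reading comes with each control period).
- robot.read_camera(name): name is "side" or "top"; returns the picture (420x560x3 uint8, blue, green, red); there is no depth.
- robot.camera_model(name): a dict with "fx", "fy", "cx", "cy" (pixels), "eye" and "rotation" of the camera in the world. Camera axes: x right, y down, z forward; pixel columns grow to the right and rows downward; lengths in m; the calibration is good to about 2 mm. A picture is of the moment at which its call begins. camera_model takes no time and is no camera call.
- robot.close_job(): hands the job in; it is judged then, once.
The state is a dict: "t": time; "q": joint angles; "dq": joint speeds; "joint_torque": joint torques, N m; "tool_pos": TCP position; "orientation": TCP orientation; "force": force on the tool from outside, world axes, zero at the start; "wrist_torque": the same for the moment, N m; "opening": finger opening in m; "gripper_force": force on a finger pad.
Only numpy, scipy, OpenCV 4.12 (cv2) and the standard library are available. Lean on these libraries where they do the work, as an engineer would, in place of code of your own. Each camera call takes 0.05 s, during which the arm holds its last target. There are 200 camera calls.

TASK

The thickness gauge has just been set on its middle-sized bar: push the lift lever on the side of its head right back until the foot stays up by itself, and only then slide the bar out. Lay the bar flat in its own cradle of the wooden rack, the one whose notches fit its width, without dropping it, then bring the lever all the way forward again so that the foot rests on the bare anvil. Leave the other two bars and the resin letter at the back where they are.

Things in the scene. Friction and masses are not known exactly. Their poses are not given: they have to be found in the camera images.
- gauge: Fixed grey bench thickness gauge. Origin on the table under the foot's axis, -x is its front, z up. Base plate 112 mm wide (top 22 mm up) from 135 mm in front to 80 mm behind. The head overhangs from behind: it reaches 20 mm in front of the foot's axis, 86 to 170 mm up; the round dead weight (40 mm across) above it reaches 220 mm up. The lift lever is on the +y side.
- anvil_spot (a point): Point on the anvil top (36 mm above the table) under the centre of the foot, a steel disc 24 mm across; axes as the gauge's. The anvil is a steel bar 28 mm wide and 14 mm high on the base plate, from 130 mm in front to 20 mm behind this point.
- spindle (a joint): Height of the foot above the bare anvil, m: 0 on the anvil, 0.016 resting on the middle bar, about 0.027 when the lever holds it up. The foot sinks by its own weight (about 4.5 N) onto whatever lies under it; the lever only lifts it.
- lift_lever (a joint): Lever angle, rad: 0 fully forward (leaning 55 degrees to the gauge's front, foot free to sink), 1.83 fully back (leaning 50 degrees to the rear, crank over dead centre, foot held up). Turns about the gauge's y axis through lever_pivot. The first 0.7 rad is idle while the foot stands on the bar, then it lifts; 2 to 6 N at the knob. Between the ends it may creep forward.
- lever_pivot (a point): Point on the lever's turning axis level with the middle of the knob (fixed to the gauge, 110 mm above the table); axes as the gauge's.
- lever_knob (a point): Middle of the lever's black knob, a freely turning round sleeve 16 mm thick and 30 mm long along y, 85 mm from lever_pivot, 60 mm to the +y side of the foot's axis; the flat lever arm joins its inner (-y) end, the outer end is free.
- bar_middle: Loose aluminium setting bar 160 x 36 x 16 mm (x, y, z), about 0.22 kg, origin at the centre of its underside. It starts lying on the anvil, its rear end about 20 mm behind the foot's axis and its front reaching out about 140 mm.
- bar_thin: Loose aluminium bar 160 x 24 x 10 mm, lying in its own cradle; origin at the centre of its underside.
- bar_thick: Loose aluminium bar 160 x 50 x 22 mm, lying on the table at the back; origin at the centre of its underside.
- rack_board: Fixed plywood board 192 x 226 x 5 mm with the three wooden cradles side by side along its y, 73 mm apart, in any order; bars lie along its x. Origin at the centre of its underside.
- middle_seat (a point): Centre of the floor of the middle bar's cradle (175 x 70 mm), 17 mm above the table, x along the bar. From 47 to 83 mm either way, cheeks 14 mm high leave a notch 40 mm wide with chamfered mouth, shut by end walls 167 mm apart. Between them only an 18 mm wide spine, so fingers can pass beside the bar down to the board 12 mm below. The bar may lie either way round.
- thin_seat (a point): The same point of the thin bar's cradle (notch 28 mm wide).
- thick_seat (a point): The same point of the thick bar's cradle (notch 54 mm wide), empty.
- letter_k: Cast resin letter 36 x 32 x 7 mm on the table behind, bystander; origin at the centre of its underside.
Not all that is in view belongs to the job. Leave any red look-alike of the bar_middle alone.

How it is judged:
On the way, in this order (a step that is already met when the one before it is completed fails the run):
1. the lever is fully back and the foot stands clear above the bar, which is still under it (value of joint lift_lever above 1.74 rad and value of joint spindle above 0.023 m and distance of bar_middle from where it was at the start of the episode below 0.025 m), for 0.3 s.
2. the middle bar lies in its own cradle, let go, while the lever still holds the foot up (value of joint lift_lever above 1.6 rad and z of bar_middle in the frame of middle_seat between -0.003 and 0.003 m and horizontal distance between bar_middle and middle_seat below 0.008 m and angle between the x axis of bar_middle and the x axis of middle_seat, either way round below 0.06 rad and contact force between the fingers and bar_middle below 0.1 N), for 0.2 s.
At the end, for the whole second after the job is handed in: The middle bar rests flat in both notches of its own cradle (underside within 3 mm of the cradle floor, centre within 8 mm, lined up within 0.06 rad), at rest and let go; the lever is forward (below 0.2 rad) and the foot rests on the bare anvil (within 3 mm) (z of bar_middle in the frame of middle_seat between -0.003 and 0.003 m and horizontal distance between bar_middle and middle_seat below 0.008 m and angle between the x axis of bar_middle and the x axis of middle_seat, either way round below 0.06 rad and linear speed of bar_middle below 0.02 m/s and value of joint spindle below 0.003 m and value of joint lift_lever below 0.2 rad); the robot touches nothing.
It fails at once if the bar is pulled out while the foot is not lifted clear of it (distance of bar_middle from where it was at the start of the episode above 0.025 m and horizontal distance between bar_middle and anvil_spot below 0.09 m and value of joint spindle below 0.018 m).
It fails at once if the bar is dropped (falls free by more than about 15 mm) (linear speed of bar_middle above 0.5 m/s and contact force between the fingers and bar_middle below 0.05 N).
It fails at once if another bar is moved more than 20 mm (distance of any of bar_thin, bar_thick from where it was at the start of the episode above 0.02 m).
It fails at once if the letter is moved more than 20 mm (distance of letter_k from where it was at the start of the episode above 0.02 m).
It also fails if it takes over 72 s, if anything falls off the work surface, if the arm or the gripper's body presses on something with over 40 N, if the wrist force passes 120 N, or if a joint passes its speed limit or range.

## Working session

There is one attempt and no reset: what is moved stays moved. The work goes in short steps, Python scripts to look and compute and a tool call to move; the robot and the scene stay as the last step left them, time stands still between calls to the robot, and variables do not carry over. Pictures are saved under pics/ and viewed, at most 14 in all, crops included, and the job is handed in when it is done.

Besides the shell and the picture viewer there is one more tool, called after ">>>" in YAML: its name, and indented under it one key for each argument. arm_command: Moves the arm, as the interface text tells. Its arguments: {"type":"object","properties":{"increments":{"type":"string"},"grip_force":{"type":"number"}},"required":["increments"]}

```bash
mkdir -p pics; python3 - <<'E'
from plant import robot
import cv2
for n in("side","top"):
    cv2.imwrite(f"pics/{n}0.png",robot.read_camera(n)); print(n,robot.camera_model(n))
print(robot.read_state())
E
```

```text
side {'fx': 417.58486753312644, 'fy': 417.58486753312644, 'cx': 286.14085809711145, 'cy': 215.69275125258685, 'eye': array([ 0.35426072, -0.77976559,  0.84313897]), 'rotation': array([-2.29243598,  0.32611512, -0.14561837])}
top {'fx': 429.1843490745236, 'fy': 429.1843490745236, 'cx': 285.39066780830024, 'cy': 211.90872046619128, 'eye': array([ 0.45852354, -0.03339814,  1.00626778]), 'rotation': array([-2.13650208,  2.17074291, -0.118941  ])}
{'t': 0.1, 'q': array([ 1.20959803e+00,  1.31092621e-01,  1.48915946e+00,  1.33743912e-05,
        1.52301685e+00, -8.53845726e-02]), 'dq': array([-0.00174209, -0.00070602, -0.00309501,  0.00077712,  0.00041368,
        0.00061907]), 'joint_torque': array([ 9.77661366e-04, -5.61341572e+01, -4.93092263e+01,  7.69349118e-02,
        2.92250019e-02, -1.02261743e-04]), 'tool_pos': array([0.16319485, 0.57688701, 0.24269415]), 'orientation': array([-4.31823270e-01, -3.11138434e+00,  2.56277459e-03]), 'force': array([-0.56220192, -0.58016569, -0.16800833]), 'wrist_torque': array([ 0.02579943,  0.01890663, -0.03322515]), 'gripper_force': 0.0, 'opening': 0.09272248492330758}
```

View pics/side0.png

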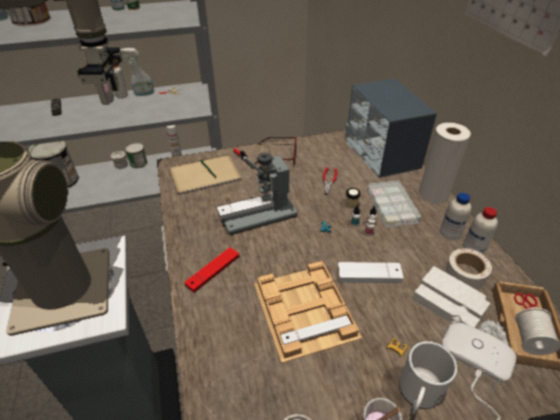

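View pics/top0.png

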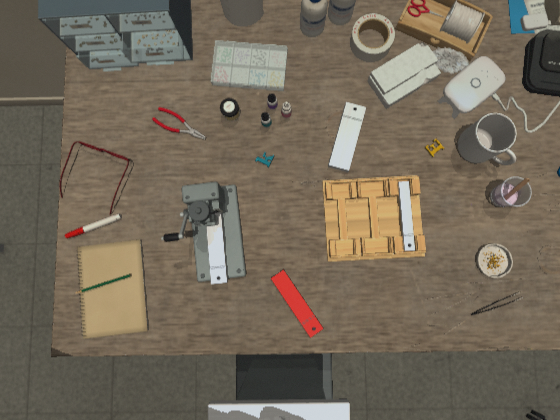

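Side view: gauge at (262,195) with the white bar in it (245,207); red look-alike at (213,268); thick bar at (370,271); rack at (305,305) with the thin bar in it. Top view: gauge (213,235), lever knob (173,237), middle bar front end (217,280), red bar (297,302), rack (375,218), thick bar (348,136), letter (265,159) or (434,147). Next, enlarged crops.

```bash
cat > h.py <<'E'
import numpy as np, cv2
from scipy.spatial.transform import Rotation as R
from plant import robot
def ray(n,u,v):
    c=robot.camera_model(n); d=np.array([(u-c['cx'])/c['fx'],(v-c['cy'])/c['fy'],1])
    return np.array(c['eye']),R.from_rotvec(c['rotation']).as_matrix()@d
def at(n,u,v,z):
    e,d=ray(n,u,v); return e+d*(z-e[2])/d[2]
def proj(n,p):
    c=robot.camera_model(n); q=R.from_rotvec(c['rotation']).as_matrix().T@(np.array(p)-c['eye'])
    return np.array([c['fx']*q[0]/q[2]+c['cx'],c['fy']*q[1]/q[2]+c['cy']])
E
python3 - <<'E'
import cv2,numpy as np
t=cv2.imread("pics/top0.png");s=cv2.imread("pics/side0.png")
f=lambda i,x,y,w,h,k:cv2.resize(i[y:y+h,x:x+w],None,fx=k,fy=k,interpolation=cv2.INTER_CUBIC)
cv2.imwrite("pics/c1.png",np.hstack([f(t,150,170,110,125,4.8)[:,:400],f(t,310,165,130,125,4.8)[:,:0]]) if 0 else f(t,150,170,110,120,5))
cv2.imwrite("pics/c2.png",np.vstack([f(t,315,168,120,100,5)]))
cv2.imwrite("pics/c3.png",f(s,210,140,100,100,6))
E
```

```text
(no output)
```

View pics/c1.png

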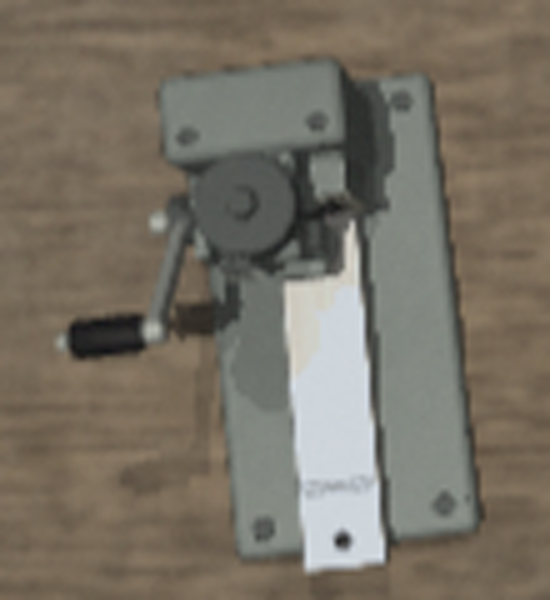

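View pics/c2.png

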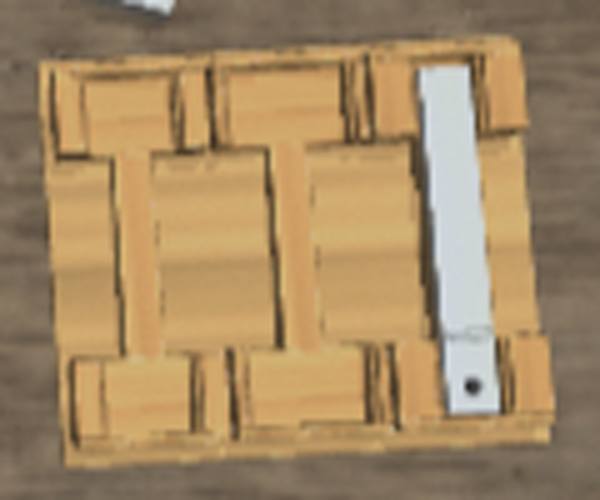

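View pics/c3.png

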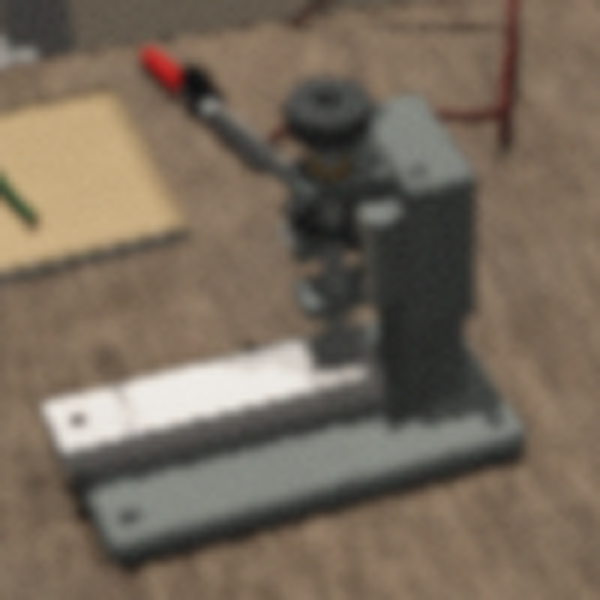

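Enlarged crops: the middle bar (front end, top crop ≈(345,565) → pixel (219,283)) lies under the foot. Things that could be taken for it are the red bar (297,302), which is the decoy, the thin bar (406,215) in the rack and the thick bar (348,136). The left cradle notch is 18 px ≈ 41 mm wide, so it belongs to the middle bar. The centre notch is ≈57 mm, so that one is for the thick bar.

```bash
cat > m.py <<'E'
from h import *
T=lambda x,y,z:at("top",150+x/5,170+y/5,z)
U=lambda x,y,z:at("top",315+x/5,168+y/5,z)
r=lambda a:np.round(a,4)
fl,fr,rr=T(240,557,.022),T(479,530,.022),T(430,76,.022)
print("base",r(fl),r(fr),r(rr),np.linalg.norm(fl-fr),np.linalg.norm(fr-rr),"yaws",np.arctan2(*(rr-fr)[1::-1]),np.arctan2(-(fl-fr)[0],(fl-fr)[1]))
w=T(242,203,.22);print("weight",r(w))
b=T(305,571,.052),T(385,563,.052);print("barfront",r(b[0]),r(b[1]),np.linalg.norm(b[0]-b[1]))
l2,r2=T(287,285,.052),T(352,225,.052);print("edges yaw",np.arctan2(*(l2-b[0])[1::-1]),np.arctan2(*(r2-b[1])[1::-1]))
k0,k1=T(152,328,.110+.085*np.cos(np.radians(55))),T(70,340,.110+.085*np.cos(np.radians(55)));print("knob",r(k0),r(k1),r((k0+k1)/2))
# side view points
S=lambda x,y,z:r(at("side",210+x/6,140+y/6,z))
print("side weight",S(328,95,.22),"barfront R",S(68,452,.052),"barfront L",S(42,402,.052),"knob",S(203,85,.159))
# rack
a=[U(85,80,.017),U(170,80,.017),U(108,432,.017),U(190,432,.017)]
print("seat",[r(x) for x in a],"c",r(sum(a)/4))
s1,s2=U(134,152,.017),U(141,352,.017);print("spine",r(s1),r(s2))
t=[U(420,68,.027),U(470,66,.027),U(449,413,.027),U(499,411,.027)];print("thin c",r(sum(t)/4),"yaw",np.arctan2(*((t[0]+t[1]-t[2]-t[3])[1::-1])), np.linalg.norm(t[0]-t[2]))
c=[U(40,62,.005),U(522,38,.005),U(65,465,.005),U(552,440,.005)];print("board",[r(x) for x in c],r(sum(c)/4))
E
python3 m.py
```

```text
base [0.4229 0.1774 0.022 ] [0.4334 0.0687 0.022 ] [0.6432 0.0907 0.022 ] 0.10923419693618 0.2109449784155566 yaws 0.10463000427476869 0.09646173079538047
weight [0.5595 0.1355 0.22  ]
barfront [0.4175 0.1422 0.052 ] [0.4204 0.107  0.052 ] 0.03536626211931515
edges yaw 0.06951624176966223 0.09982329607085794
knob [0.5181 0.1839 0.1588] [0.5138 0.2164 0.1588] [0.5159 0.2002 0.1588]
side weight [0.5566 0.1141 0.22  ] barfront R [0.4227 0.1035 0.052 ] barfront L [0.4168 0.1422 0.052 ] knob [0.5205 0.2266 0.159 ]
seat [array([ 0.6431, -0.1334,  0.017 ]), array([ 0.6424, -0.1731,  0.017 ]), array([ 0.4792, -0.1393,  0.017 ]), array([ 0.4786, -0.1768,  0.017 ])] c [ 0.5608 -0.1556  0.017 ]
spine [ 0.6087 -0.1552  0.017 ] [ 0.5156 -0.1555  0.017 ]
thin c [ 0.5649 -0.3014  0.027 ] yaw 0.033923958500252004 0.1591167252849503
board [array([ 0.6544, -0.1136,  0.005 ]), array([ 0.6619, -0.3417,  0.005 ]), array([ 0.4645, -0.1202,  0.005 ]), array([ 0.4726, -0.3455,  0.005 ])] [ 0.5633 -0.2302  0.005 ]
```

```bash
cat > p.py <<'E'
from h import *
yaw=.1; o=np.array([.561,.136,0]); M=R.from_euler('z',yaw).as_matrix()
G=lambda x,y,z:o+M@np.array([x,y,z])
def show(l,p):
    a=(proj("top",p)-[150,170])*5;b=(proj("side",p)-[210,140])*6
    print(l,np.round(p,3),"top",a.round(),"side",b.round())
for px in(.0,.03):
  for y in(.045,.06,.075):
    show(f"pivot{px} y{y}",G(px,y,.11)); show("knob",G(px-.0696,y,.1588))
show("weight.209",G(0,0,.209));show("basefl",G(-.135,.056,.022));show("basefr",G(-.135,-.056,.022));show("baserr",G(.08,-.056,.022))
show("headtopRear?",G(.07,-.03,.17))
E
python3 p.py
```

```text
pivot0.0 y0.045 [0.557 0.181 0.11 ] top [190. 244.] side [302. 209.]
knob [0.487 0.174 0.159] top [176. 406.] side [156. 158.]
pivot0.0 y0.06 [0.555 0.196 0.11 ] top [155. 248.] side [292. 192.]
knob [0.486 0.189 0.159] top [139. 410.] side [147. 141.]
pivot0.0 y0.075 [0.554 0.211 0.11 ] top [119. 253.] side [282. 175.]
knob [0.484 0.204 0.159] top [101. 414.] side [138. 124.]
pivot0.03 y0.045 [0.586 0.184 0.11 ] top [184. 174.] side [360. 195.]
knob [0.517 0.177 0.159] top [170. 330.] side [218. 144.]
pivot0.03 y0.06 [0.585 0.199 0.11 ] top [149. 178.] side [349. 179.]
knob [0.516 0.192 0.159] top [132. 334.] side [208. 127.]
pivot0.03 y0.075 [0.583 0.214 0.11 ] top [114. 182.] side [339. 162.]
knob [0.514 0.207 0.159] top [ 95. 339.] side [198. 110.]
weight.209 [0.561 0.136 0.209] top [247. 203.] side [326.  87.]
basefl [0.421 0.178 0.022] top [238. 561.] side [ 46. 400.]
basefr [0.432 0.067 0.022] top [483. 533.] side [108. 546.]
baserr [0.646 0.088 0.022] top [435.  70.] side [532. 432.]
headtopRear? [0.634 0.113 0.17 ] top [327.  33.] side [496. 161.]
```

```bash
cat >> h.py <<'E'
def go(x,y,z,head=None):
    "shift (mm, tool axes) and turn to bring TCP to x,y,z with tool y at world angle head (mod pi)"
    s=robot.read_state(); M=R.from_rotvec(s['orientation']).as_matrix()
    d=M.T@(np.array([x,y,z])-s['tool_pos'])*1000
    a=np.arctan2(M[1,1],M[0,1]); t=0 if head is None else -((head-a+np.pi/2)%np.pi-np.pi/2)
    print("t%.2f"%s['t'],"shift",d.round(1),"turn",round(t,3),"pos",s['tool_pos'].round(4),"tilt",np.round(M[:2,2],3),"F",s['force'].round(1),"open",round(s['opening'],4),"q6",round(s['q'][5],2))
E
python3 -c "
from h import *
go(.5145,.2,.245,.1)"
```

```text
t0.10 shift [-440.7 -267.    -1.9] turn 1.195 pos [0.1632 0.5769 0.2427] tilt [-0.001 -0.002] F [-0.6 -0.6 -0.2] open 0.0927 q6 -0.09
```

>>> arm_command:
  increments: "0.35 -42 -25 0 0.14; 0.35 -84 -50 0 0.28; 0.35 -126 -76 0 0.42; 0.35 -168 -102 0 0.56; 0.35 -210 -127 0 0.7"
  grip_force: 20

```text
t: 0.6
tool_pos: [0.3315, 0.3962, 0.2432]
orientation: [-1.48, -2.771, 0.001]
force: [0.7, 0.1, -0.2]
opening: 0.0614
gripper_force: 0.0
```

```bash
python3 -c "
from h import *
go(.5145,.2,.245,.1)"
```

```text
t0.60 shift [-264.8   43.    -1.8] turn 0.49 pos [0.3315 0.3962 0.2432] tilt [-0. -0.] F [ 0.7  0.1 -0.2] open 0.0614 q6 0.19
```

>>> arm_command:
  increments: "0.35 -45 7 0 0.13; 0.35 -90 15 0 0.26; 0.35 -135 22 0 0.39; 0.35 -180 29 0 0.49; 0.35 -225 36 0 0.49"

```text
t: 1.1
tool_pos: [0.4876, 0.2301, 0.2433]
orientation: [-2.106, -2.331, 0.001]
force: [0.8, 0.6, -0.2]
opening: 0.0603
gripper_force: 0.0
```

```bash
python3 -c "
from h import *
go(.5145,.2,.245,.1)"
```

```text
t1.10 shift [-32.7  23.7  -1.7] turn 0.001 pos [0.4876 0.2301 0.2433] tilt [-0. -0.] F [ 0.8  0.6 -0.2] open 0.0603 q6 0.24
```

>>> arm_command:
  increments: "0.35 -33 24 0 0; 0.35 -33 24 15 0; 0.35 -33 24 28 0"

```text
t: 1.4
tool_pos: [0.5142, 0.2007, 0.2144]
orientation: [-2.104, -2.332, 0.001]
force: [0.0, -1.0, -0.9]
opening: 0.0607
gripper_force: 0.0
```

```bash
python3 - <<'E'
from h import *
go(.5145,.2,.186,.1)
f=lambda i,x,y,w,h,k:cv2.resize(i[y:y+h,x:x+w],None,fx=k,fy=k,interpolation=cv2.INTER_CUBIC)
cv2.imwrite("pics/c4.png",np.hstack([f(robot.read_camera("side"),205,110,100,120,4),f(robot.read_camera("top"),135,150,100,120,4)]))
E
```

```text
t1.40 shift [-0.7  0.2 28.4] turn 0.003 pos [0.5142 0.2007 0.2144] tilt [-0.001  0.   ] F [ 0.  -1.  -0.9] open 0.0607 q6 0.18
```

View pics/c4.png

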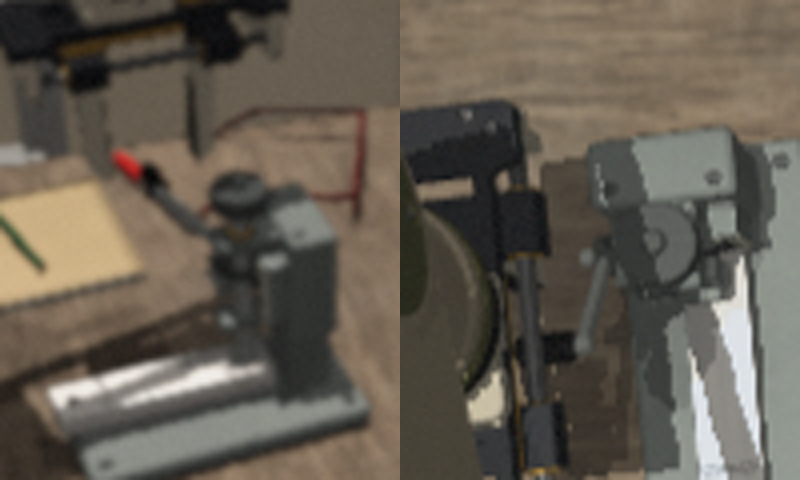

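Side (left half): the two fingers at about (90,150) and (205,150) stand either side of the knob at (150,178). Top (right half): the knob at (550,348) lies between the fingers at (540,225) and (545,435), overlapping its outer part. It's safe to descend.

>>> arm_command:
  increments: "0.35 0 0 14 0; 0.35 0 0 28 0; 0.7 0 0 28 0; 0.7 0 0 28 0; 0.7 0 0 28 0"

```text
t: 2.0
tool_pos: [0.5143, 0.2018, 0.1882]
orientation: [2.101, 2.335, 0.001]
force: [0.3, -0.7, 0.3]
opening: 0.041
gripper_force: 0.0
```

```bash
cat > arc.py <<'E'
from h import *
import sys
# knob positions along lever angle, lean from vertical fwd
for a in (-30,-15,0,15,30,42,50):
    th=np.radians(a); lx=.008+.085*np.sin(th); z=.110+.085*np.cos(th)+.005
    M=R.from_euler('z',.1).as_matrix(); p=np.array([.561,.136,0])+M@[lx,.067,z]
    print(a,end=' '); go(*p,.1)
E
python3 arc.py
```

```text
-30 t2.00 shift [-3.2  5.4 -0.4] turn 0.005 pos [0.5143 0.2018 0.1882] tilt [0.001 0.   ] F [ 0.3 -0.7  0.3] open 0.041 q6 0.18
-15 t2.00 shift [-3.3 25.9 -8.9] turn 0.005 pos [0.5143 0.2018 0.1882] tilt [0.001 0.   ] F [ 0.3 -0.7  0.3] open 0.041 q6 0.18
0 t2.00 shift [ -3.4  47.9 -11.8] turn 0.005 pos [0.5143 0.2018 0.1882] tilt [0.001 0.   ] F [ 0.3 -0.7  0.3] open 0.041 q6 0.18
15 t2.00 shift [-3.5 69.9 -8.9] turn 0.005 pos [0.5143 0.2018 0.1882] tilt [0.001 0.   ] F [ 0.3 -0.7  0.3] open 0.041 q6 0.18
30 t2.00 shift [-3.6 90.4 -0.4] turn 0.005 pos [0.5143 0.2018 0.1882] tilt [0.001 0.   ] F [ 0.3 -0.7  0.3] open 0.041 q6 0.18
42 t2.00 shift [ -3.7 104.8  10.1] turn 0.005 pos [0.5143 0.2018 0.1882] tilt [0.001 0.   ] F [ 0.3 -0.7  0.3] open 0.041 q6 0.18
50 t2.00 shift [ -3.8 113.   18.6] turn 0.005 pos [0.5143 0.2018 0.1882] tilt [0.001 0.   ] F [ 0.3 -0.7  0.3] open 0.041 q6 0.18
```

>>> arm_command:
  increments: "0.78 -2 0 0 0; 0.78 -2 6 -1 0; 0.78 -3 14 -4 0; 0.78 -3 22 -7 0; 0.78 -3 30 -9 0"

```text
t: 2.5
tool_pos: [0.5453, 0.2018, 0.1972]
orientation: [2.102, 2.335, 0.001]
force: [-1.4, 0.6, -0.3]
opening: 0.0203
gripper_force: 0.6
```

>>> arm_command:
  increments: "0.78 0 9 -2 0; 0.78 0 18 -3 0; 0.78 0 27 -3 0; 0.78 0 36 -1 0; 0.78 0 45 3 0"

```text
t: 3.0
tool_pos: [0.5899, 0.2065, 0.1935]
orientation: [2.102, 2.335, 0.0]
force: [-2.2, 1.0, 1.0]
opening: 0.0205
gripper_force: 1.1
```

```bash
python3 arc.py
```

```text
-30 t3.00 shift [  0.1 -70.3   4.9] turn 0.005 pos [0.5899 0.2065 0.1935] tilt [0. 0.] F [-2.2  1.   1. ] open 0.0205 q6 0.15
-15 t3.00 shift [ -0.  -49.8  -3.6] turn 0.005 pos [0.5899 0.2065 0.1935] tilt [0. 0.] F [-2.2  1.   1. ] open 0.0205 q6 0.15
0 t3.00 shift [ -0.1 -27.8  -6.5] turn 0.005 pos [0.5899 0.2065 0.1935] tilt [0. 0.] F [-2.2  1.   1. ] open 0.0205 q6 0.15
15 t3.00 shift [-0.2 -5.8 -3.6] turn 0.005 pos [0.5899 0.2065 0.1935] tilt [0. 0.] F [-2.2  1.   1. ] open 0.0205 q6 0.15
30 t3.00 shift [-0.4 14.7  4.9] turn 0.005 pos [0.5899 0.2065 0.1935] tilt [0. 0.] F [-2.2  1.   1. ] open 0.0205 q6 0.15
42 t3.00 shift [-0.4 29.1 15.4] turn 0.005 pos [0.5899 0.2065 0.1935] tilt [0. 0.] F [-2.2  1.   1. ] open 0.0205 q6 0.15
50 t3.00 shift [-0.5 37.3 23.9] turn 0.005 pos [0.5899 0.2065 0.1935] tilt [0. 0.] F [-2.2  1.   1. ] open 0.0205 q6 0.15
```

Lever is following. I'll continue to the back stop, pushing a few mm past to feel it.

>>> arm_command:
  increments: "0.78 0 8 2 0; 0.78 0 16 6 0; 0.78 0 24 12 0; 0.78 0 31 18 0; 0.78 0 37 23 0"

```text
t: 3.5
tool_pos: [0.6262, 0.2103, 0.1697]
orientation: [-2.102, -2.335, 0.001]
force: [-1.7, 2.4, 0.3]
opening: 0.0205
gripper_force: 1.0
```

>>> arm_command:
  increments: "0.78 0 3 2 0; 0.78 0 6 2 0; 0.78 0 6 2 0"

```text
t: 3.8
tool_pos: [0.6322, 0.2108, 0.1688]
orientation: [2.102, 2.334, 0.001]
force: [-0.2, 0.0, 0.3]
opening: 0.0203
gripper_force: 0.3
```

>>> arm_command:
  increments: "0.78 0 3 2 0; 0.78 0 5 3 0; 0.78 0 5 3 0"

```text
t: 4.1
tool_pos: [0.6337, 0.2109, 0.1639]
orientation: [-2.098, -2.332, 0.01]
force: [-13.9, -1.6, 0.6]
opening: 0.0209
gripper_force: 6.9
```

```bash
python3 - <<'E'
from h import *
go(.56,.2,.17,.1)
f=lambda i,x,y,w,h,k:cv2.resize(i[y:y+h,x:x+w],None,fx=k,fy=k,interpolation=cv2.INTER_CUBIC)
cv2.imwrite("pics/c5.png",np.hstack([f(robot.read_camera("side"),215,110,100,120,4),f(robot.read_camera("top"),145,140,100,120,4)]))
E
```

```text
t4.10 shift [ -3.1 -74.5  -5.5] turn 0.005 pos [0.6337 0.2109 0.1639] tilt [-0.008 -0.002] F [-13.9  -1.6   0.6] open 0.0209 q6 0.14
```

View pics/c5.png

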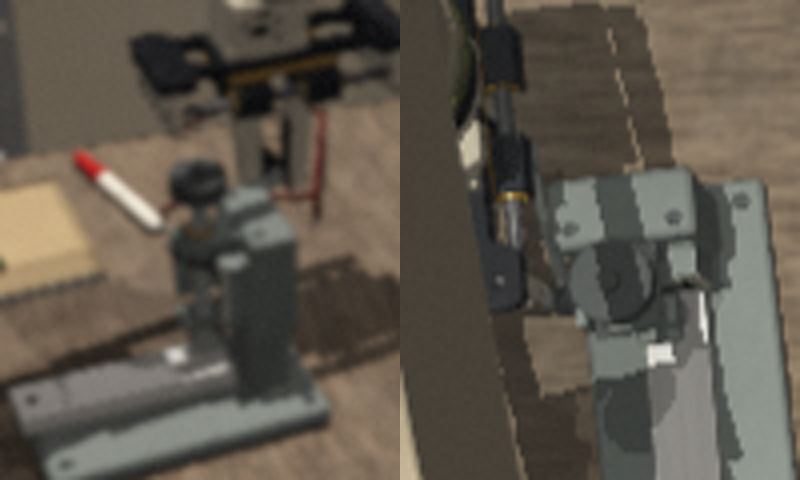

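Side half: the weight at (197,178) has risen and the knob is behind at (275,165) between the fingers. The rear stop is felt at 14 N. I'll release, widen and lift straight up.

>>> arm_command:
  increments: "0.78 0 -4 -2 0; 0.5 0 -3 -4 0; 0.5 0 -3 -4 0; 0.5 0 -3 -4 0; 0.5 0 -3 -34 0"

```text
t: 4.7
tool_pos: [0.6314, 0.2103, 0.1948]
orientation: [-2.099, -2.331, 0.011]
force: [-0.2, 0.5, -1.3]
opening: 0.0452
gripper_force: 0.0
```

>>> arm_command:
  increments: "0.4 0 0 -40 0; 0.4 0 -10 -75 0"

```text
t: 4.9
tool_pos: [0.6244, 0.2098, 0.276]
orientation: [2.102, 2.334, 0.001]
force: [0.6, 0.2, 0.8]
opening: 0.0548
gripper_force: 0.0
```

```bash
python3 - <<'E'
from h import *
go(.49,.131,.26,.09+np.pi/2)
f=lambda i,x,y,w,h,k:cv2.resize(i[y:y+h,x:x+w],None,fx=k,fy=k,interpolation=cv2.INTER_CUBIC)
cv2.imwrite("pics/c6.png",f(robot.read_camera("side"),210,120,120,110,5))
E
```

```text
t4.90 shift [ -64.4 -141.9   15.9] turn -1.556 pos [0.6244 0.2098 0.276 ] tilt [ 0.001 -0.   ] F [0.6 0.2 0.8] open 0.0548 q6 0.14
```

View pics/c6.png

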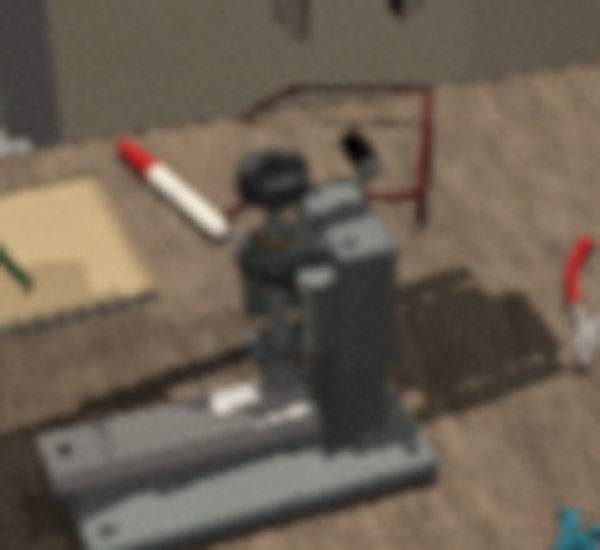

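Lever stays back by itself (knob at (358,150)) with the foot raised; the bar is unmoved. Now to the bar.

>>> arm_command:
  increments: "0.4 -7 -15 0 -0.14; 0.4 -14 -30 0 -0.28; 0.4 -21 -45 0 -0.42; 0.4 -28 -60 0 -0.56; 0.4 -35 -75 0 -0.7"

```text
t: 5.45
tool_pos: [0.5526, 0.167, 0.2747]
orientation: [1.165, 2.917, 0.001]
force: [-0.6, 0.3, 0.6]
opening: 0.0559
gripper_force: 0.0
```

>>> arm_command:
  increments: "0.4 0 0 0 -0.14; 0.4 0 0 0 -0.28; 0.4 0 0 0 -0.42; 0.4 0 0 0 -0.56; 0.4 0 0 0 -0.7"

```text
t: 5.95
tool_pos: [0.5532, 0.1673, 0.2748]
orientation: [0.095, 3.139, 0.0]
force: [0.3, 0.9, -0.3]
opening: 0.0558
gripper_force: 0.0
```

```bash
python3 - <<'E'
from h import *
go(.49,.131,.2,.09+np.pi/2)
E
```

```text
t5.95 shift [ 61.  -40.1  74.8] turn -0.15 pos [0.5532 0.1673 0.2748] tilt [0.001 0.   ] F [ 0.3  0.9 -0.3] open 0.0558 q6 -1.31
```

>>> arm_command:
  increments: "0.4 30 -20 0 -0.14; 0.4 61 -40 0 -0.15; 0.4 61 -40 35 -0.15; 0.4 61 -40 75 -0.15"

```text
t: 6.35
tool_pos: [0.491, 0.1313, 0.2017]
orientation: [-0.131, 3.132, 0.001]
force: [0.9, -0.1, -0.2]
opening: 0.0559
gripper_force: 0.0
```

```bash
python3 - <<'E'
from h import *
go(.49,.131,.053,.09+np.pi/2)
f=lambda i,x,y,w,h,k:cv2.resize(i[y:y+h,x:x+w],None,fx=k,fy=k,interpolation=cv2.INTER_CUBIC)
cv2.imwrite("pics/c7.png",np.hstack([f(robot.read_camera("side"),190,120,100,120,4),f(robot.read_camera("top"),165,180,100,120,4)]))
E
```

```text
t6.35 shift [  2.1  -0.3 148.7] turn -0.006 pos [0.491  0.1313 0.2017] tilt [0.007 0.001] F [ 0.9 -0.1 -0.2] open 0.0559 q6 -1.49
```

View pics/c7.png

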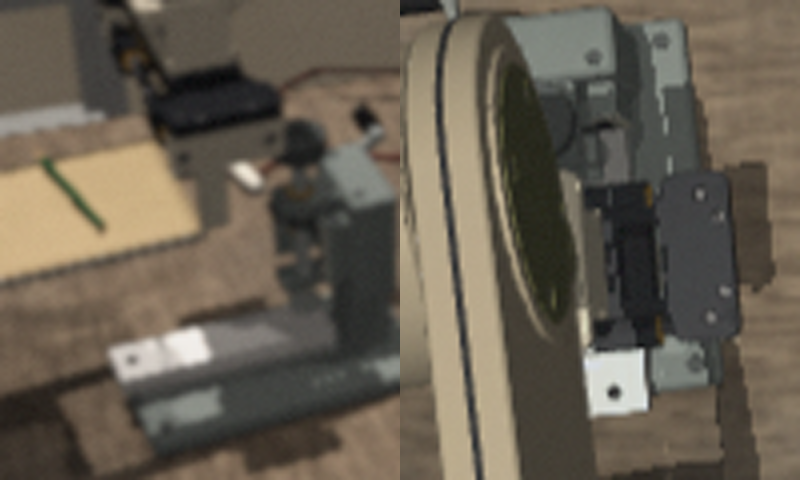

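The gripper is above the bar, aligned with it, and clear in front of the head. The bar end is still at ≈(219,283) in the top image.

>>> arm_command:
  increments: "0.4 3 0 40 0; 0.4 3 0 80 0; 0.4 3 0 110 0; 0.4 3 0 130 0; 0.4 3 0 142 0"

```text
t: 6.95
tool_pos: [0.4866, 0.1313, 0.0574]
orientation: [0.132, -3.138, 0.0]
force: [-0.1, 1.0, 0.4]
opening: 0.0555
gripper_force: 0.0
```

>>> arm_command:
  increments: "0.4 0 0 6 0; 0.75 0 0 6 0; 0.75 0 0 6 0; 0.75 0 0 6 0; 0.75 0 0 6 0"
  grip_force: 25

```text
t: 7.45
tool_pos: [0.4875, 0.1315, 0.0531]
orientation: [-0.132, 3.136, 0.001]
force: [-0.1, 0.1, 5.1]
opening: 0.0357
gripper_force: 25.0
```

```bash
python3 - <<'E'
from h import *
go(.488,.131,.053,.09+np.pi/2)
print(robot.read_state()['gripper_force'])
E
```

```text
t7.45 shift [-0.4 -0.6  0.1] turn -0.006 pos [0.4875 0.1315 0.0531] tilt [0.002 0.001] F [-0.1  0.1  5.1] open 0.0357 q6 -1.49
24.99714106321335
```

>>> arm_command:
  increments: "0.75 0 0 -2 0; 0.75 0 0 -4 0; 0.75 12 0 -4 0; 0.75 28 0 -4 0; 0.75 46 0 -4 0"

```text
t: 7.95
tool_pos: [0.4398, 0.1272, 0.0554]
orientation: [0.132, -3.138, 0.0]
force: [-0.7, 0.6, -3.4]
opening: 0.0355
gripper_force: 25.0
```

>>> arm_command:
  increments: "0.75 20 0 0 0; 0.75 38 0 0 0; 0.75 42 0 -20 0; 0.75 42 0 -55 0; 0.75 42 0 -90 0"

```text
t: 8.45
tool_pos: [0.3973, 0.1236, 0.1458]
orientation: [0.132, -3.136, 0.001]
force: [1.0, 0.1, -2.4]
opening: 0.0358
gripper_force: 25.0
```

```bash
python3 - <<'E'
from h import *
go(.55,-.156,.14,.035+np.pi/2)
E
```

```text
t8.45 shift [-128.6 -291.4    5.6] turn 0.049 pos [0.3973 0.1236 0.1458] tilt [-0.002 -0.001] F [ 1.   0.1 -2.4] open 0.0358 q6 -1.48
```

>>> arm_command:
  increments: "0.75 -5 -35 0 0; 0.75 -15 -75 0 0; 0.75 -30 -115 0 0.02; 0.75 -48 -155 0 0.04; 0.75 -66 -195 0 0.05"

```text
t: 8.95
tool_pos: [0.4811, -0.0666, 0.1456]
orientation: [0.052, -3.141, -0.0]
force: [-0.4, -0.3, -2.4]
opening: 0.0356
gripper_force: 25.0
```

>>> arm_command:
  increments: "0.75 -18 -35 0 0; 0.75 -35 -65 0 0; 0.75 -50 -85 0 0; 0.75 -62 -96 0 0; 0.75 -62 -96 0 0"

```text
t: 9.45
tool_pos: [0.5466, -0.1602, 0.1452]
orientation: [0.051, -3.141, 0.0]
force: [0.0, 0.5, -2.4]
opening: 0.0357
gripper_force: 25.0
```

```bash
python3 - <<'E'
from h import *
go(.55,-.156,.09,.035+np.pi/2)
f=lambda i,x,y,w,h,k:cv2.resize(i[y:y+h,x:x+w],None,fx=k,fy=k,interpolation=cv2.INTER_CUBIC)
a=robot.read_camera("side");b=robot.read_camera("top")
cv2.imwrite("pics/c8.png",np.hstack([f(a,235,210,100,150,4),f(b,300,145,100,150,4)]))
E
```

```text
t9.45 shift [-3.5  4.1 55.2] turn -0.002 pos [ 0.5466 -0.1602  0.1452] tilt [-0. -0.] F [ 0.   0.5 -2.4] open 0.0357 q6 -1.98
```

View pics/c8.png

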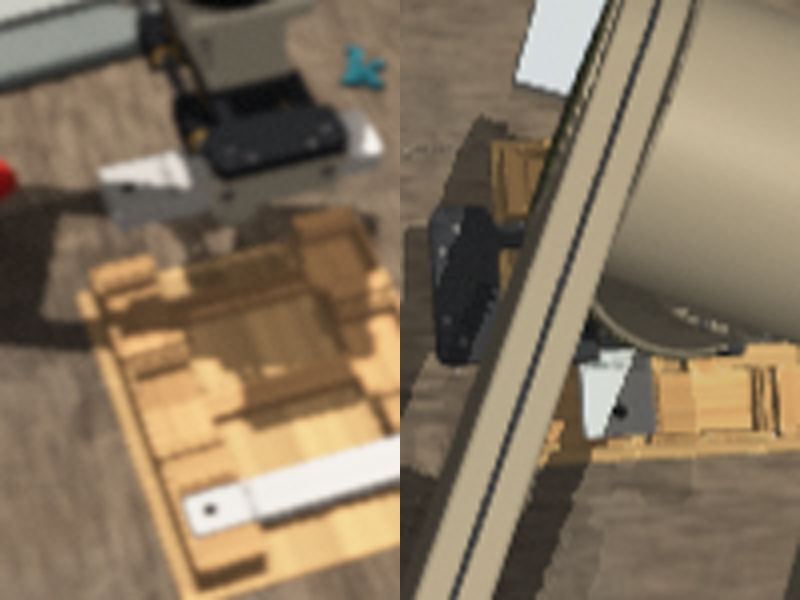

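Side half: bar held level, front end (100–118,172–207), rear end (383,152). Top half: bar front edge corners (587,438) and (655,432). Working out its offset from the TCP.

```bash
python3 - <<'E'
from h import *
z=.1442
a=at("top",300+187/4,145+438/4,z);b=at("top",300+255/4,145+432/4,z);m=(a+b)/2
print(a,b,m,np.linalg.norm(a-b),"centre",m+.08*np.array([np.cos(.035),np.sin(.035),0]))
for u,v in((100,178),(115,208),(383,154),(358,122)): print(at("side",235+u/4,210+v/4,z))
for dx in(.085,.08,.075):
  c=np.array([.5466+.0105,-.1602,z]); 
  for s in(-1,1): 
    for w in(-.018,.018): print(((proj("side",c+[s*.08-w*.035,w+s*.0028,0])-[235,210])*4).round(),end=' ')
  break
E
```

```text
[ 0.47600171 -0.14590062  0.1442    ] [ 0.47845753 -0.17986959  0.1442    ] [ 0.47722962 -0.1628851   0.1442    ] 0.03405762141308414 centre [ 0.55718063 -0.16008567  0.1442    ]
[ 0.47617864 -0.15352393  0.1442    ]
[ 0.4788984  -0.17756217  0.1442    ]
[ 0.63580776 -0.18055815  0.1442    ]
[ 0.63085565 -0.15262612  0.1442    ]
[114. 213.] [ 97. 167.] [383. 147.] [359. 105.]
```

Bar centre is ~10.8 mm ahead of the TCP and the camera agrees with the TCP to under 1 mm. Target TCP is (0.550, -0.156).

>>> arm_command:
  increments: "0.75 -3.5 4 20 0; 0.75 -3.5 4 45 0; 0.75 -3.5 4 65 0; 0.75 -3.5 4 80 0; 0.75 -3.5 4 83 0"

```text
t: 10.05
tool_pos: [0.5476, -0.1533, 0.0604]
orientation: [0.055, -3.137, -0.002]
force: [-0.9, -0.8, -2.0]
opening: 0.0355
gripper_force: 25.0
```

```bash
python3 - <<'E'
from h import *
go(.55,-.156,.034,.035+np.pi/2)
E
```

```text
t10.05 shift [-2.4 -2.8 26.4] turn -0.0 pos [ 0.5476 -0.1533  0.0604] tilt [-0.004  0.001] F [-0.9 -0.8 -2. ] open 0.0355 q6 -1.97
```

>>> arm_command:
  increments: "0.75 0 0 0 0; 0.75 0 0 0 0; 0.75 0 0 0 0"

```text
t: 10.35
tool_pos: [0.5504, -0.155, 0.0641]
orientation: [-0.054, 3.139, -0.001]
force: [0.7, 0.3, -2.8]
opening: 0.0357
gripper_force: 25.0
```

```bash
python3 - <<'E'
from h import *
go(.55,-.156,.034,.035+np.pi/2)
E
```

```text
t10.35 shift [ 0.5 -1.  30.1] turn -0.001 pos [ 0.5504 -0.155   0.0641] tilt [ 0.002 -0.001] F [ 0.7  0.3 -2.8] open 0.0357 q6 -1.97
```

>>> arm_command:
  increments: "0.75 0 -0.7 6 0; 0.75 0 -0.7 12 0; 0.75 0 -0.7 17 0; 0.75 0 -0.7 21 0; 0.75 0 -0.7 24 0"

```text
t: 10.85
tool_pos: [0.5491, -0.1552, 0.0379]
orientation: [0.054, -3.14, -0.001]
force: [-0.5, 0.8, -2.9]
opening: 0.0357
gripper_force: 25.0
```

>>> arm_command:
  increments: "0.75 0 0 1.5 0; 0.75 0 0 3 0; 0.75 0 0 4 0; 0.75 0 0 4 0"

```text
t: 11.25
tool_pos: [0.5495, -0.1554, 0.0346]
orientation: [-0.054, 3.141, -0.0]
force: [0.7, -0.2, -3.0]
opening: 0.0356
gripper_force: 25.0
```

```bash
python3 - <<'E'
from h import *
go(.55,-.156,.034,.035+np.pi/2)
E
```

```text
t11.25 shift [-0.4 -0.6  0.6] turn -0.001 pos [ 0.5495 -0.1554  0.0346] tilt [ 0. -0.] F [ 0.7 -0.2 -3. ] open 0.0356 q6 -1.97
```

>>> arm_command:
  increments: "0.75 0 0 0.7 0; 0.75 0 0 1.4 0; 0.75 0 0 1.4 0"

```text
t: 11.55
tool_pos: [0.5497, -0.1554, 0.0341]
orientation: [-0.054, 3.141, -0.0]
force: [-3.2, 1.2, 5.7]
opening: 0.0357
gripper_force: 25.0
```

Contact with the floor: Fz swung from -3 to +5.7 N. Releasing.

>>> arm_command:
  increments: "0.55 0 0 1 0; 0.5 0 0 0 0; 0.45 0 0 0 0; 0.42 0 0 0 0; 0.42 0 0 0 0"
  grip_force: 10

```text
t: 12.05
tool_pos: [0.5496, -0.1554, 0.0332]
orientation: [-0.054, 3.141, -0.0]
force: [-0.3, -0.2, -1.0]
opening: 0.0538
gripper_force: 0.0
```

>>> arm_command:
  increments: "0.42 0 0 -15 0; 0.42 0 0 -50 0; 0.42 0 0 -95 0; 0.42 0 0 -145 0; 0.42 0 0 -190 0"

```text
t: 12.55
tool_pos: [0.5495, -0.1553, 0.227]
orientation: [-0.054, 3.139, -0.001]
force: [0.7, -0.6, 0.4]
opening: 0.0537
gripper_force: 0.0
```

```bash
python3 - <<'E'
from h import *
go(.48,.05,.25,.1)
E
```

```text
t12.55 shift [ 62.4 207.6 -23.3] turn 1.505 pos [ 0.5495 -0.1553  0.227 ] tilt [ 0.002 -0.001] F [ 0.7 -0.6  0.4] open 0.0537 q6 -1.97
```

>>> arm_command:
  increments: "0.42 20 25 -20 0.14; 0.42 20 60 -40 0.28; 0.42 20 100 -53 0.42; 0.42 20 140 -53 0.56; 0.42 20 180 -53 0.7"

```text
t: 13.05
tool_pos: [0.5234, 0.0252, 0.2786]
orientation: [1.035, 2.963, 0.001]
force: [0.6, -0.1, 0.9]
opening: 0.0539
gripper_force: 0.0
```

```bash
python3 - <<'E'
from h import *
go(.635,.211,.28,.1)
f=lambda i,x,y,w,h,k:cv2.resize(i[y:y+h,x:x+w],None,fx=k,fy=k,interpolation=cv2.INTER_CUBIC)
cv2.imwrite("pics/c9.png",np.hstack([f(robot.read_camera("side"),250,250,100,110,4),f(robot.read_camera("top"),315,165,100,110,4)]))
E
```

```text
t13.05 shift [ 28.3 214.8  -1.1] turn 0.799 pos [0.5234 0.0252 0.2786] tilt [ 0.003 -0.   ] F [ 0.6 -0.1  0.9] open 0.0539 q6 -0.95
```

View pics/c9.png

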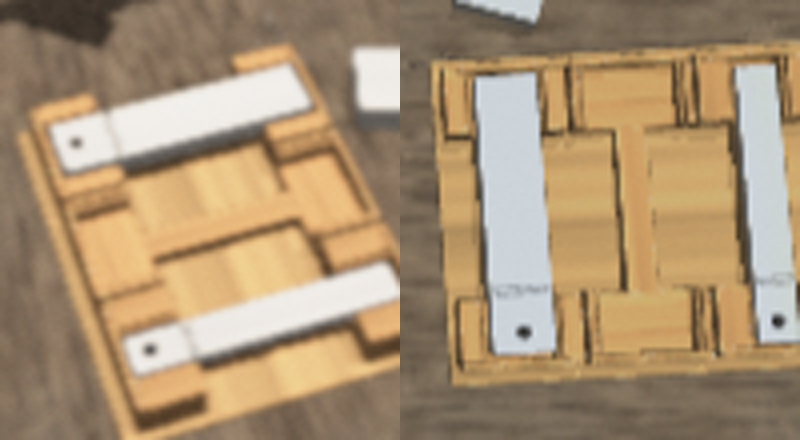

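The bar lies in the left cradle, between cheeks and end walls: side (75,143)–(300,85), top corners (475,76), (537,72), (493,356), (556,353). Numeric check of its centre, then on to the lever.

```bash
python3 - <<'E'
from h import *
z=.033
P=[at("top",315+(u-400)/4,165+v/4,z) for u,v in((475,76),(537,72),(493,356),(556,353))]
print(sum(P)/4,np.linalg.norm(P[0]-P[2]),np.linalg.norm(P[2]-P[3]))
S=[at("side",250+u/4,250+v/4,z) for u,v in((50,123),(66,172),(290,62),(314,108))]
print(sum(S)/4,np.linalg.norm(S[0]-S[2]),np.linalg.norm(S[0]-S[1]))
E
```

```text
[ 0.56056618 -0.15634889  0.033     ] 0.16045666250132268 0.03551371016660479
[ 0.56072574 -0.15694036  0.033     ] 0.15847109517122915 0.03872335779280316
```

>>> arm_command:
  increments: "0.42 6 43 0 0.14; 0.42 11 86 0 0.28; 0.42 17 129 0 0.42; 0.42 22 172 0 0.56; 0.42 28 215 0 0.7"

```text
t: 13.65
tool_pos: [0.6351, 0.211, 0.2773]
orientation: [1.987, 2.432, 0.001]
force: [-0.1, -0.4, 0.6]
opening: 0.0543
gripper_force: 0.0
```

```bash
python3 - <<'E'
from h import *
go(.635,.211,.28,.1)
E
```

```text
t13.65 shift [ 0.  -0.1 -2.7] turn 0.101 pos [0.6351 0.211  0.2773] tilt [ 0.001 -0.   ] F [-0.1 -0.4  0.6] open 0.0543 q6 0.04
```

>>> arm_command:
  increments: "0.42 0 0 25 0.1; 0.42 0 0 55 0.1; 0.42 0 0 85 0.1; 0.42 0 0 107 0.1; 0.65 0 0 107 0.1"

```text
t: 14.15
tool_pos: [0.6319, 0.209, 0.1653]
orientation: [-2.098, -2.333, 0.009]
force: [-1.0, -0.4, 0.3]
opening: 0.0495
gripper_force: 0.0
```

>>> arm_command:
  increments: "0.78 0 0 0 0; 0.78 0 0 0 0; 0.78 0 -6 -4 0; 0.78 0 -13 -10 0; 0.78 0 -21 -15 0"

```text
t: 14.65
tool_pos: [0.6138, 0.2081, 0.1865]
orientation: [2.1, 2.333, 0.004]
force: [3.7, 0.0, 0.6]
opening: 0.0208
gripper_force: 1.4
```

```bash
sed -i 's/(-30,-15,0,15,30,42,50)/(-55,-50,-40,-30,-15,0,15,30,42,50)/' arc.py; python3 arc.py
```

```text
-55 t14.65 shift [   1.1 -121.5   22.3] turn 0.005 pos [0.6138 0.2081 0.1865] tilt [0.003 0.001] F [3.7 0.  0.6] open 0.0208 q6 0.14
-50 t14.65 shift [   1.1 -116.9   16.4] turn 0.005 pos [0.6138 0.2081 0.1865] tilt [0.003 0.001] F [3.7 0.  0.6] open 0.0208 q6 0.14
-40 t14.65 shift [   1.1 -106.4    6. ] turn 0.005 pos [0.6138 0.2081 0.1865] tilt [0.003 0.001] F [3.7 0.  0.6] open 0.0208 q6 0.14
-30 t14.65 shift [  1.  -94.3  -2.5] turn 0.005 pos [0.6138 0.2081 0.1865] tilt [0.003 0.001] F [3.7 0.  0.6] open 0.0208 q6 0.14
-15 t14.65 shift [  0.9 -73.7 -10.9] turn 0.005 pos [0.6138 0.2081 0.1865] tilt [0.003 0.001] F [3.7 0.  0.6] open 0.0208 q6 0.14
0 t14.65 shift [  0.8 -51.7 -13.7] turn 0.005 pos [0.6138 0.2081 0.1865] tilt [0.003 0.001] F [3.7 0.  0.6] open 0.0208 q6 0.14
15 t14.65 shift [  0.7 -29.7 -10.7] turn 0.005 pos [0.6138 0.2081 0.1865] tilt [0.003 0.001] F [3.7 0.  0.6] open 0.0208 q6 0.14
30 t14.65 shift [ 0.6 -9.3 -2.2] turn 0.005 pos [0.6138 0.2081 0.1865] tilt [0.003 0.001] F [3.7 0.  0.6] open 0.0208 q6 0.14
42 t14.65 shift [0.5 5.1 8.3] turn 0.005 pos [0.6138 0.2081 0.1865] tilt [0.003 0.001] F [3.7 0.  0.6] open 0.0208 q6 0.14
50 t14.65 shift [ 0.5 13.3 16.9] turn 0.005 pos [0.6138 0.2081 0.1865] tilt [0.003 0.001] F [3.7 0.  0.6] open 0.0208 q6 0.14
```

>>> arm_command:
  increments: "0.78 0 -10 -2 0; 0.78 0 -20 -7 0; 0.78 0 -30 -11 0; 0.78 0 -41 -13 0; 0.78 0 -52 -14 0"

```text
t: 15.15
tool_pos: [0.5604, 0.2024, 0.1984]
orientation: [-2.102, -2.335, 0.0]
force: [0.6, 0.2, -0.3]
opening: 0.0204
gripper_force: 0.4
```

>>> arm_command:
  increments: "0.78 0 -11 1 0; 0.78 0 -22 3 0; 0.78 0 -33 7 0; 0.78 0 -43 12 0; 0.78 0 -52 18 0"

```text
t: 15.65
tool_pos: [0.5083, 0.1972, 0.1799]
orientation: [-2.101, -2.335, 0.001]
force: [0.6, 0.1, 0.1]
opening: 0.0205
gripper_force: 0.0
```

```bash
python3 arc.py|head -4
```

```text
-55 t15.65 shift [  1.  -15.3  16.2] turn 0.005 pos [0.5083 0.1972 0.1799] tilt [-0.001  0.   ] F [0.6 0.1 0.1] open 0.0205 q6 0.17
-50 t15.65 shift [  0.9 -10.8  10.3] turn 0.005 pos [0.5083 0.1972 0.1799] tilt [-0.001  0.   ] F [0.6 0.1 0.1] open 0.0205 q6 0.17
-40 t15.65 shift [ 0.9 -0.3 -0.2] turn 0.005 pos [0.5083 0.1972 0.1799] tilt [-0.001  0.   ] F [0.6 0.1 0.1] open 0.0205 q6 0.17
-30 t15.65 shift [ 0.8 11.8 -8.7] turn 0.005 pos [0.5083 0.1972 0.1799] tilt [-0.001  0.   ] F [0.6 0.1 0.1] open 0.0205 q6 0.17
```

Continue to the forward stop, until force is felt.

>>> arm_command:
  increments: "0.78 0 -6 5 0; 0.78 0 -11 10 0; 0.78 0 -15 15 0; 0.78 0 -18 18 0; 0.78 0 -18 18 0"

```text
t: 16.15
tool_pos: [0.4935, 0.1954, 0.1628]
orientation: [2.1, 2.333, 0.005]
force: [6.0, 1.2, -1.0]
opening: 0.0205
gripper_force: 3.0
```

>>> arm_command:
  increments: "0.78 0 -2 1 0; 0.78 0 -2 1 0"

```text
t: 16.35
tool_pos: [0.4931, 0.1953, 0.1629]
orientation: [2.099, 2.331, 0.009]
force: [11.4, 0.8, -0.4]
opening: 0.0208
gripper_force: 5.7
```

Firm forward stop. Back off, open, rise, retreat.

>>> arm_command:
  increments: "0.78 0 4 0 0; 0.5 0 4 0 0; 0.5 0 4 0 0; 0.45 0 4 0 0; 0.45 0 4 -20 0"

```text
t: 16.85
tool_pos: [0.4917, 0.1949, 0.1781]
orientation: [-2.099, -2.332, 0.008]
force: [0.4, 0.3, -0.7]
opening: 0.0474
gripper_force: 0.0
```

>>> arm_command:
  increments: "0.45 0 0 -35 0; 0.45 0 0 -80 0; 0.45 40 0 -100 0; 0.45 85 0 -110 0; 0.45 130 0 -110 0"

```text
t: 17.35
tool_pos: [0.4809, 0.3263, 0.2941]
orientation: [2.103, 2.332, 0.006]
force: [0.4, 0.8, -0.8]
opening: 0.0512
gripper_force: 0.0
```

```bash
python3 - <<'E'
from h import *
go(.5,.2,.28)
f=lambda i,x,y,w,h,k:cv2.resize(i[y:y+h,x:x+w],None,fx=k,fy=k,interpolation=cv2.INTER_CUBIC)
cv2.imwrite("pics/c10.png",np.hstack([f(robot.read_camera("side"),205,130,200,220,2.5),cv2.resize(robot.read_camera("top")[130:350,150:270],None,fx=2.5,fy=2.5)]))
E
```

```text
t17.35 shift [-127.6    5.9   13.9] turn 0 pos [0.4809 0.3263 0.2941] tilt [0.004 0.002] F [ 0.4  0.8 -0.8] open 0.0512 q6 0.4
```

View pics/c10.png

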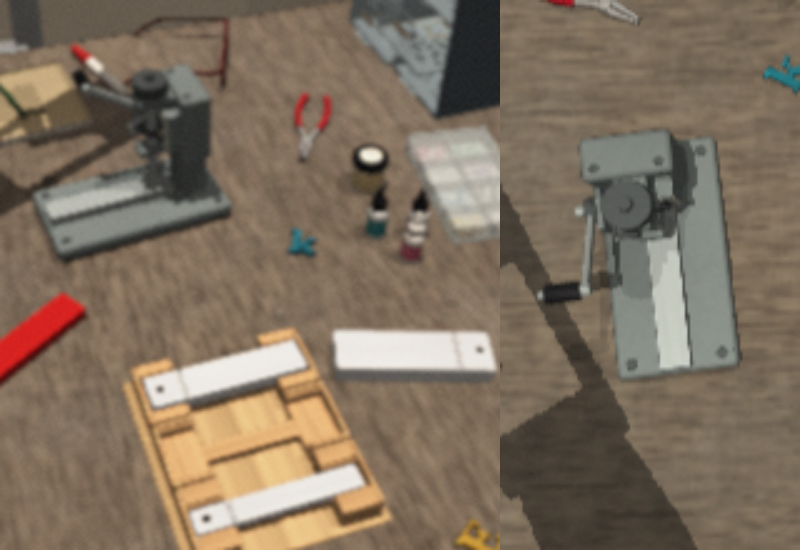

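The lever is forward (knob at (80,80) in the side half), the foot is down on the bare anvil (155,180), and the bar is in its cradle. The letter and the other bars are unmoved, and the arm is clear. Handing in.

```bash
python3 -c "
from plant import robot
print(robot.close_job())"
```

```text
the job is handed in; nothing more can be done
None
```

Handed in at about 17.5 s of the 72 s allowed: in the last pictures the middle bar is flat in its own cradle, the lever is fully forward with the foot on the bare anvil, and the other bars and the letter look untouched; no verdict came back.

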